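# Sort sealed cartridges by weight into the racks

### The arm

A 6-joint arm with a two-finger parallel gripper is mounted at the origin on the work surface. World frame = base frame: x ahead of the robot, y to its left, z up, the work surface at z = 0. Lengths are in mm, angles in rad, forces in N, time in s.
With the tool pointing down it reaches from about 300 to 775 mm from the base axis. Payload 14.6 kg.
Tool frame: the origin (TCP) lies on the centre line of the jaws, within the pads' length; the fingertips stand 19 mm ahead of it and the grasp point (between the pads) is the TCP (bot.tip_reach is the distance from the TCP to the fingertips, in mm); z points along the fingers, y is the line along which they close (so a half turn about z gives the same grasp; the last joint's range is limited). The gripper opens to 85 mm and grips with 20 to 120 N. Pads are 22 mm wide; open, the fingers measure 114 mm over their backs; the gripper's body (76 mm by 85 mm) begins 54 mm behind the grasp point. The pads swing forward as they close: fully open they stand 13 mm farther back than shut.
Start: joints at [1.155, 0.3, 1.521, -0, 1.321, -0.067], TCP at [187.971, 516.872, 250.281] pointing down, gripper open.
Joint ranges: [-3.03, 3.03], [-0.79, 2.21], [0.23, 2.52], [-1.04, 4.18], [0, 3.07], [-2.55, 2.55]. Speed limits (rad/s): [2.22, 2.22, 2.57, 3.14, 3.14, 3.14].

### API

Orientations are given as a unit quaternion [w, x, y, z].
In Python, from rig import bot gives the robot as it stands. Calls block until the motion is done:
- bot.move_to(position, orientation): joint-space move of the TCP to a pose.
- bot.servo_line(position, attitude=None, speed=150, until_force=None): straight line of the TCP; attitude=None keeps the orientation; speed is the mean speed in mm/s. With until_force (N) it stops when the force on the tool has changed by that much, and returns True; else False.
- bot.move_joints(angles): joint-space move.
- bot.move_gripper(opening, grip_force=None): finger opening in mm; grip_force is the grip in N (None keeps the last); returns when the fingers have stopped.
- bot.dwell(seconds).
- bot.ik(position, orientation): joint angles nearest the present ones, or None.
- bot.read_state(): the state.
- bot.read_camera(name): name is "side" or "top"; returns a dict with "image" (400x640x3 uint8, blue, green, red), "depth" (400x640 float32, mm along the optical axis (not along the pixel's ray), 0 where there is no reading), "fovy" (degrees; the focal length in pixels is half the picture's height over the tangent of half this angle, whatever the lens; pixels are square), "cx", "cy" (the principal point, pixels), "eye" and "attitude" of the camera in the world. Camera axes: x right, y down, z forward; pixel columns grow to the right and rows downward; lengths in mm; the calibration is good to about 2 mm. A picture is of the moment at which its call begins.
A pose or a line that the arm cannot do raises bot.MotionError and nothing moves.
- bot.finish_job(): hands the job in; it is judged then, once.
The state is a dict: "clock": time; "joint_positions": joint angles; "qvel": joint speeds; "effort": joint torques, N m; "ee_pos": TCP position; "tool_rot": TCP orientation; "ft_force": force on the tool from outside, world axes, zero at the start; "moment": the same for the moment, N m; "grip_width": finger opening in mm; "grip_force": force on a finger pad.
Only numpy, scipy, OpenCV 4.12 (cv2) and the standard library are available. Lean on these libraries where they do the work, as an engineer would, in place of code of your own. Each camera call takes 0.05 s, during which the arm holds its last target. There are 200 camera calls.

### The job

The two sealed steel cartridges on the spill tray look alike, but each may be full (about 420 g) or empty (about 140 g), and both may be the same. One at a time, lift a cartridge a few centimetres straight up, just clear of the tray, hold it still for a second to feel its weight, then lower it upright into a free hole of a rack until it rests on the sprung shelf inside and let go: full ones in the rack with the loop handle, empty ones in the plain rack. Each shelf's height is unknown, so feel for it; do not drop or ram a cartridge, and leave everything else where it is.

Things in the scene. Friction and masses are not known exactly. Their poses are not given: they have to be found in the camera images.
- cartridge_1: sealed round steel cartridge, plain, 38 mm across and 100 mm tall over its small black cap (steel body 92 mm, cap 26 mm across); stands upright on the spill tray. Origin: centre of its underside, z up along its axis. The two cartridges look alike: full weighs 370 to 470 g, empty 120 to 160 g; which it is cannot be seen and differs every time (both may be full, or both empty).
- cartridge_2: sealed round steel cartridge, plain, 38 mm across and 100 mm tall over its small black cap (steel body 92 mm, cap 26 mm across); stands upright on the spill tray. Origin: centre of its underside, z up along its axis. The two cartridges look alike: full weighs 370 to 470 g, empty 120 to 160 g; which it is cannot be seen and differs every time (both may be full, or both empty).
- spill_tray: low grey plastic tray, fixed, 110 mm (x) by 190 mm (y), rim 12 mm high, floor 4 mm thick, on which the two cartridges stand about 80 mm apart along its y axis. Origin: centre of the underside.
- handle_rack: the rack with a flat steel loop handle on its -x long side (sticks out 40 mm, level with the top plate); for full cartridges. White plastic, fixed, 75 mm (x) by 150 mm (y); flat top plate 10 mm thick, its upper face 65 mm above the bench; two 42 mm round through holes at y = -40 and +40 mm. Origin: centre of the underside, z up.
- plain_rack: the rack without a handle; for empty cartridges. White plastic, fixed, 75 mm (x) by 150 mm (y); flat top plate 10 mm thick, its upper face 65 mm above the bench; two 42 mm round through holes at y = -40 and +40 mm. Origin: centre of the underside, z up.
- handle_rack_hole0 (a point): centre of the mouth of the handle rack's hole at its y = -40 mm, level with the top face (65 mm above the bench), z up. Below it, under both holes of the rack, lies one flat sprung shelf 20 to 45 mm below the mouth, at a height set anew each time for each rack and not measured; it gives 6 mm at about 4 N per mm, then is hard
- handle_rack_hole1 (a point): centre of the mouth of the handle rack's hole at its y = +40 mm, level with the top face (65 mm above the bench), z up. Below it, under both holes of the rack, lies one flat sprung shelf 20 to 45 mm below the mouth, at a height set anew each time for each rack and not measured; it gives 6 mm at about 4 N per mm, then is hard
- plain_rack_hole0 (a point): centre of the mouth of the plain rack's hole at its y = -40 mm, level with the top face (65 mm above the bench), z up. Below it, under both holes of the rack, lies one flat sprung shelf 20 to 45 mm below the mouth, at a height set anew each time for each rack and not measured; it gives 6 mm at about 4 N per mm, then is hard
- plain_rack_hole1 (a point): centre of the mouth of the plain rack's hole at its y = +40 mm, level with the top face (65 mm above the bench), z up. Below it, under both holes of the rack, lies one flat sprung shelf 20 to 45 mm below the mouth, at a height set anew each time for each rack and not measured; it gives 6 mm at about 4 N per mm, then is hard
- beaker: bystander: small glass beaker, 68 mm across, 60 mm tall, origin under its centre
- jar: bystander: amber jar, 48 mm across, 60 mm tall, origin under its centre
- clip: bystander: flat plastic joint clip, 70 by 32 mm, 10 mm high, origin under its centre
- cork_ring: bystander: cork flask ring, 90 mm across, 25 mm high, origin under its centre
- stopper: bystander: black rubber stopper, 30 mm across, 28 mm tall, origin under its centre
- spatula: bystander: steel spatula, 150 mm long, lying flat, origin near its middle
There are look-alikes about, which are no part of the job. What is shaped like the cartridge_2 but orange is not meant.

How it is judged:
By the outcome, as a careful person would: the job done as asked, in the order asked, and still so for the second after the job is handed in, with the robot touching nothing.
It also fails if it takes over 64 s, if anything falls off the work surface, if the arm or the gripper's body presses on something with over 40 N, if the wrist force passes 120 N, or if a joint passes its speed limit or range.

## Working session

There is one attempt and no reset: what is moved stays moved. The work goes in short steps, each a Python script; the robot and the scene stay as the last script left them, time stands still between calls to the robot, and variables do not carry over. Pictures are saved under pics/ and viewed, at most 10 in all, crops included, and the job is handed in when it is done.

```bash
mkdir -p pics; ls; cat > h.py <<'E'
import numpy as np, cv2
from scipy.spatial.transform import Rotation as R
from rig import bot
def cloud(c):
    f=200/np.tan(np.radians(c["fovy"])/2); d=c["depth"]
    v,u=np.mgrid[0:d.shape[0],0:d.shape[1]]
    P=np.stack([(u-c["cx"])/f*d,(v-c["cy"])/f*d,d],-1)
    q=np.array(c["attitude"]); 
    return P@R.from_quat(q[[1,2,3,0]]).as_matrix().T+np.array(c["eye"])
E
python3 - <<'E'
from h import *
for n in("top","side"):
    c=bot.read_camera(n); cv2.imwrite(f"pics/{n}.png",c["image"]); P=cloud(c); np.save(n,P.astype(np.float32)); print(n,c["fovy"],c["eye"],c["attitude"],c["cx"],c["cy"])
s=bot.read_state();print(s)
E
```

```text
pics
top 42.20809388994154 [ 334.93876542    8.27219587 1349.89042999] [ 0.0462399  -0.69611525  0.71432589 -0.05499042] 331.8021390185858 198.80860654463618
side 42.98247612131395 [256.98167263 565.93043769 843.33949853] [ 0.07288236 -0.20791156  0.91645606 -0.33401982] 319.55992902818736 202.594425197927
{'clock': 0.1, 'joint_positions': array([ 1.15540491e+00,  3.00451330e-01,  1.52154058e+00, -2.02585383e-06,
        1.32068946e+00, -6.65572518e-02]), 'qvel': array([ 0.00099055, -0.00161033, -0.00211732, -0.00223478, -0.00028566,
       -0.00088714]), 'effort': array([ 3.28233451e-03, -5.44374061e+01, -3.62369013e+01, -6.62331331e-05,
        3.01877277e-03, -8.38407982e-05]), 'ee_pos': array([187.89382878, 516.70322156, 249.74927754]), 'tool_rot': array([-1.28958091e-04,  1.73533822e-01,  9.84827760e-01, -5.28865740e-04]), 'ft_force': array([0.21903458, 0.08324253, 0.28684641]), 'moment': array([ 0.0182899 , -0.03968683,  0.04277117]), 'grip_force': 0.0, 'grip_width': 85.42536806972245}
```

View pics/top.png

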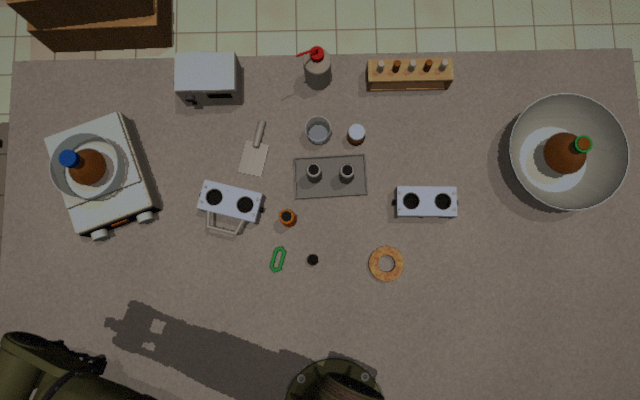

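View pics/side.png

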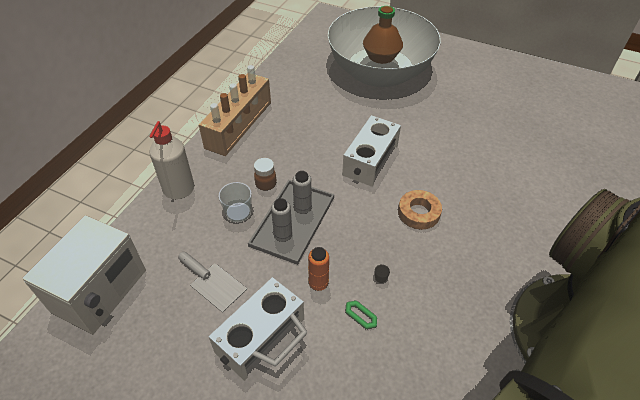

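The top view shows the handle rack at about (230,201) with its loop below it. The plain rack is at (426,201) and the cartridges are at (314,170) and (347,170). The orange look-alike at (288,217) is ignored. Next I'll measure from both cameras.

```bash
cat > m.py <<'E'
from h import *
seeds={"top":{"H":(230,201),"P":(426,201),"c1":(314,164),"c2":(347,164)},
       "side":{"H":(257,318),"P":(372,140),"c1":(281,205),"c2":(302,178)}}
def run(cams=("top","side")):
  for n in cams:
    c=bot.read_camera(n);P=cloud(c);Z=P[...,2]
    f=200/np.tan(np.radians(c["fovy"])/2);q=np.array(c["attitude"]);M=R.from_quat(q[[1,2,3,0]]).as_matrix()
    def plane(u,v,z):
        d=M@np.array([(u-c["cx"])/f,(v-c["cy"])/f,1]);return np.array(c["eye"])+d*(z-c["eye"][2])/d[2]
    for k,(u,v) in seeds[n].items():
        w=60 if n=="side" else 45
        if k in"HP":
            m=np.zeros(Z.shape,np.uint8);s=np.s_[v-w:v+w,u-w:u+w];m[s]=(abs(Z[s]-65)<5)&(c["image"][s].min(-1)>110)
            nn,l,st,_=cv2.connectedComponentsWithStats(m);i=1+st[1:,4].argmax();m=(l==i).astype(np.uint8)
            pts=P[m>0];cs,h=cv2.findContours(m,cv2.RETR_CCOMP,cv2.CHAIN_APPROX_NONE)
            print(n,k,"z",np.median(pts[:,2]).round(1),"rect",cv2.minAreaRect(pts[:,:2].astype(np.float32)))
            for j,ct in enumerate(cs):
                if h[0][j][3]>=0 and cv2.contourArea(ct)>60:
                    g=np.array([plane(a,b,65)[:2] for a,b in ct[:,0]],np.float32)
                    print("   hole",cv2.fitEllipse(g))
        else:
            s=np.s_[v-20:v+20,u-20:u+20];Q=P[s].reshape(-1,3)
            for zz in(96,104):
                p=Q[abs(Q[:,2]-zz)<3]
                print(n,k,zz,len(p),"med",np.median(p,0).round(1) if len(p) else "", "circ",cv2.minEnclosingCircle(p[:,:2].astype(np.float32)) if len(p) else "")
E
python3 - <<'E'
from m import *
run()
for n,(x,y,w,h,s) in {"top":(190,150,280,100,2.8),"side":(200,100,220,300,2)}.items():
    im=cv2.imread(f"pics/{n}.png")[y:y+h,x:x+w];cv2.imwrite(f"pics/{n}z.png",cv2.resize(im,None,fx=s,fy=s,interpolation=2))
E
```

```text
top H z 65.7 rect ((517.2011108398438, 249.53643798828125), (151.12176513671875, 88.71537780761719), 74.97168731689453)
   hole ((512.4912719726562, 208.59365844726562), (45.85015869140625, 46.76993942260742), 62.363006591796875)
   hole ((532.9069213867188, 285.4317932128906), (44.689239501953125, 46.15199661254883), 9.71192741394043)
top P z 66.2 rect ((510.01513671875, -247.88494873046875), (150.57106018066406, 74.59134674072266), 88.4829330444336)
   hole ((507.91888427734375, -287.4659729003906), (45.4698600769043, 46.22365951538086), 21.78195571899414)
   hole ((510.6704406738281, -207.95523071289062), (44.46133041381836, 47.3795166015625), 117.65179443359375)
top c1 96 66 med [584.8  34.9  96.1] circ ((590.01220703125, 34.82929611206055), 18.74891471862793)
top c1 104 53 med [589.4  34.6 104.1] circ ((588.0939331054688, 33.77544403076172), 14.163826942443848)
top c2 96 71 med [583.8 -48.6  95.6] circ ((586.9521484375, -47.766536712646484), 18.79497718811035)
top c2 104 73 med [587.  -48.4 104.7] circ ((588.6633911132812, -49.189083099365234), 15.112464904785156)
side H z 63.4 
[... 492 characters left out ...]
), (154.04295349121094, 76.29767608642578), 87.91935729980469)
   hole ((507.35888671875, -202.4630126953125), (43.77505111694336, 45.39970016479492), 33.3488655090332)
   hole ((505.0154724121094, -281.7458801269531), (44.2086181640625, 45.946327209472656), 29.056074142456055)
side c1 96 76 med [580.1  45.   94.3] circ ((586.4564208984375, 39.57148742675781), 17.67650032043457)
side c1 104 100 med [588.   37.  102.4] circ ((587.9963989257812, 37.20950698852539), 13.319477081298828)
side c2 96 61 med [576.7 -39.1  94.8] circ ((582.7875366210938, -43.896427154541016), 17.888399124145508)
side c2 104 69 med [584.2 -45.1 102.2] circ ((584.2073974609375, -45.586090087890625), 12.697869300842285)
```

View pics/topz.png

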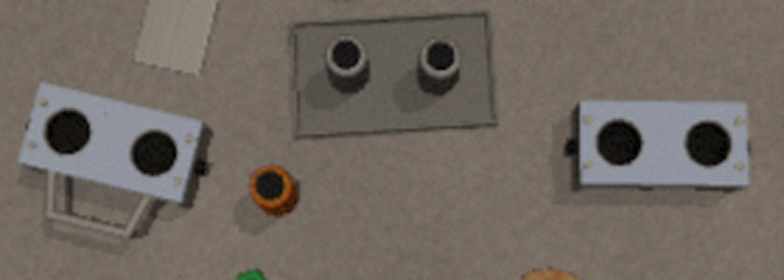

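In the enlarged top view both racks' holes are free and the cartridges stand 83 mm apart, as expected. The two cameras disagree by about 3 to 5 mm. I'll start with the cartridge at y≈35, then measure the held cartridge against the hole in a single camera.

```bash
cat >> h.py <<'E'
Q=[0,0,1,0]
def fz(t=0.4,n=8):
    a=[]
    for _ in range(n):
        bot.dwell(t/n);a.append(bot.read_state()["ft_force"])
    a=np.array(a);return a.mean(0)[2],a.std(0)[2]
def pick(x,y):
    bot.move_gripper(58,50)
    bot.move_to([x,y,150],Q); bot.servo_line([x,y,79],speed=80)
    b=fz(); bot.move_gripper(30,50); g=bot.read_state(); print("grip",g["grip_width"],g["grip_force"],g["ee_pos"].round(1))
    p=g["ee_pos"]
    bot.servo_line([x,y,79+30],speed=50); bot.dwell(.4); w=fz(1.0,20); s=bot.read_state()
    print("base",b,"held",w,"mass g",(b[0]-w[0])/9.81*1000,s["ee_pos"].round(1),s["grip_width"],s["clock"])
E
python3 - <<'E'
from h import *
pick(588,35.5)
c=bot.read_camera("side");cv2.imwrite("pics/hold.png",c["image"][100:340,180:420].repeat(2,0).repeat(2,1))
E
```

```text
grip 36.97918107792684 50.027920603752136 [588.2  35.5  79.2]
base (np.float64(0.24673817160782513), np.float64(0.37481349113703905)) held (np.float64(-1.138491406048758), np.float64(0.42671462127834947)) mass g 141.20586928201664 [588.   35.5 109. ] 37.12946265519069 6.7667
```

View pics/hold.png

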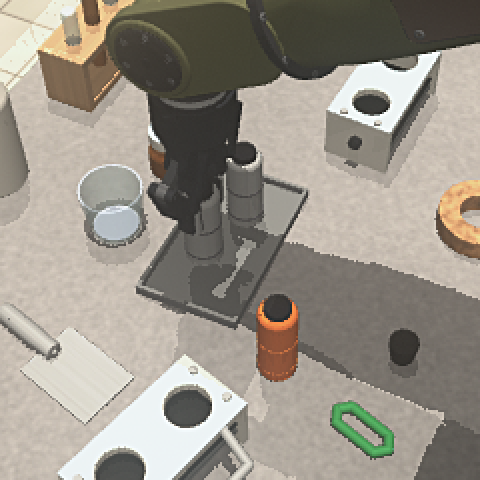

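The cartridge is held upright and clear of the tray at crop (205,230). It weighs about 141 g, so it is empty and goes in the plain rack.

```bash
cat >> h.py <<'E'
from scipy.optimize import least_squares
def hold_fit(tag,zlo,zhi):
    """xy of the held cylinder in each camera's own cloud minus the TCP"""
    s=bot.read_state()["ee_pos"]
    for n in("side","top"):
        c=bot.read_camera(n);P=cloud(c);cv2.imwrite(f"pics/{tag}_{n}.png",c["image"]);np.save(f"{tag}_{n}",P.astype(np.float32))
        m=(np.hypot(P[...,0]-s[0],P[...,1]-s[1])<28)&(P[...,2]>zlo)&(P[...,2]<zhi);p=P[m]
        if len(p)<25: print(n,"few",len(p));continue
        r=least_squares(lambda t:np.hypot(p[:,0]-t[0],p[:,1]-t[1])-19,s[:2],loss="soft_l1",f_scale=.7)
        print(n,len(p),"centre",r.x.round(2),"minus tcp",(r.x-s[:2]).round(2),"rms",np.sqrt(np.mean(r.fun**2)).round(2))
    print(s.round(1),bot.read_state()["clock"])
E
python3 - <<'E'
from h import *
bot.servo_line([588,35.5,195],speed=150)
bot.servo_line([509,-205.2,195],speed=200)
bot.servo_line([509,-205.2,153],speed=100)
hold_fit("a",84,124)
# cross-check on the still standing one: body in tray in the first side cloud
for n in("side","top"):
    P=np.load(n+".npy")
    for y in(35.5,-47):
        m=(np.hypot(P[...,0]-587,P[...,1]-y)<28)&(P[...,2]>20)&(P[...,2]<88);p=P[m]
        r=least_squares(lambda t:np.hypot(p[:,0]-t[0],p[:,1]-t[1])-19,[587,y],loss="soft_l1",f_scale=.7);print(n,y,len(p),r.x.round(2))
im=cv2.imread("pics/a_side.png")[60:240,290:470];cv2.imwrite("pics/az.png",cv2.resize(im,None,fx=3,fy=3,interpolation=2))
E
```

```text
side 248 centre [ 509.7  -204.96] minus tcp [0.47 0.16] rms 1.16
top few 0
[ 509.2 -205.1  153.3] 9.625
side 35.5 400 [588.32  35.69]
side -47 382 [584.72 -47.18]
top 35.5 68 [591.    35.09]
top -47 71 [587.58 -47.97]
```

View pics/az.png

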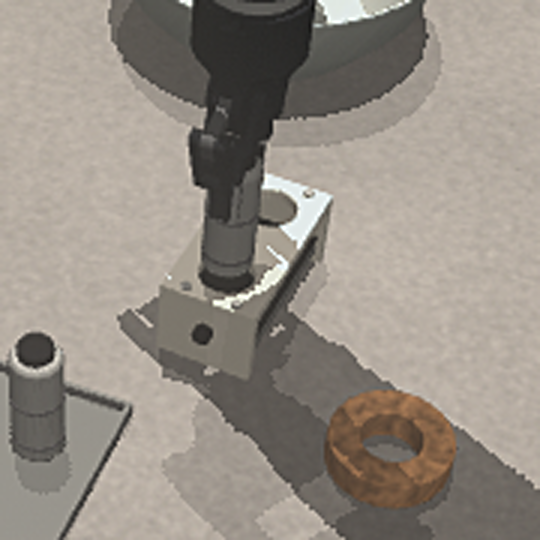

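The held cartridge is directly over the near hole: axis at crop x≈229, visible mouth at x≈228. I'll refine the lateral offset from the silhouette, then feel my way down.

```bash
cat >> h.py <<'E'
def lateral(tag,tcp,zlo,zhi,c):
    """pixel bias of the held cylinder's silhouette axis against its projection (side camera)"""
    f=200/np.tan(np.radians(c["fovy"])/2);q=np.array(c["attitude"]);M=R.from_quat(q[[1,2,3,0]]).as_matrix()
    proj=lambda X:(lambda v:np.array([v[0]/v[2]*f+c["cx"],v[1]/v[2]*f+c["cy"]]))(M.T@(np.array(X)-c["eye"]))
    P=np.load(tag+"_side.npy");m=(np.hypot(P[...,0]-tcp[0],P[...,1]-tcp[1])<26)&(P[...,2]>zlo)&(P[...,2]<zhi)
    a,b=proj([tcp[0],tcp[1],zlo]),proj([tcp[0],tcp[1],zhi]);o=[]
    for v in range(m.shape[0]):
        u=np.flatnonzero(m[v])
        if len(u)>20:o.append((v,(u[0]+u[-1])/2-(a[0]+(b[0]-a[0])*(v-a[1])/(b[1]-a[1])),len(u)))
    o=np.array(o);print("lateral px bias",o.round(1).tolist());return np.median(o[:,1]),proj
E
python3 - <<'E'
from h import *
c=bot.read_camera("side")
b,proj=lateral("a",[509.2,-205.1],84,118,c)
# hole ellipse in initial side image, pixels
im=cv2.imread("pics/side.png");P=np.load("side.npy")
for (x,y) in((507.4,-202.5),(505,-281.7),(530,288.2),(509,211.3)):
    u,v=proj([x,y,65]);m=((abs(P[...,2]-63)<4)&(im.min(-1)>110)).astype(np.uint8)
    cs,h=cv2.findContours(m,cv2.RETR_CCOMP,2)
    for ct in cs:
        if 200<cv2.contourArea(ct)<1500 and len(ct)>8:
            e=cv2.fitEllipse(ct)
            if np.hypot(e[0][0]-u,e[0][1]-v)<8: print((x,y),"proj",u.round(2),v.round(2),"ell",np.round(e[0],2),np.round(e[1],1))
print("bias",b,"tcp axis at z65",proj([509.2,-205.1,65]),"dx1mm",proj([510.2,-205.1,65])-proj([509.2,-205.1,65]),"dy",proj([509.2,-204.1,65])-proj([509.2,-205.1,65]))
E
```

```text
lateral px bias []Traceback (most recent call last):
  File "<stdin>", line 3, in <module>
  File "h.py", line 43, in lateral
    o=np.array(o);print("lateral px bias",o.round(1).tolist());return np.median(o[:,1]),proj
                                                                                ~^^^^^
IndexError: too many indices for array: array is 1-dimensional, but 2 were indexed
```

```bash
sed -i 's/len(u)>20:o/len(u)>15:o/' h.py; cat > lat.py <<'E'
from h import *
def holes(tag,tcp,zlo,zhi):
    c=bot.read_camera("side")
    b,proj=lateral(tag,tcp,zlo,zhi,c)
    im=cv2.imread("pics/side.png");P=np.load("side.npy")
    m=((abs(P[...,2]-63)<4)&(im.min(-1)>110)).astype(np.uint8);cs,h=cv2.findContours(m,cv2.RETR_CCOMP,cv2.CHAIN_APPROX_NONE)
    for (x,y) in((507.4,-202.5),(505,-281.7),(530,288.2),(509,211.3)):
        u,v=proj([x,y,65])
        for ct in cs:
            if 100<cv2.contourArea(ct)<1500 and len(ct)>8:
                e=cv2.fitEllipse(ct)
                if np.hypot(e[0][0]-u,e[0][1]-v)<8: print((x,y),"proj",u.round(2),v.round(2),"ell",np.round(e[0],2),np.round(e[1],1))
    p=lambda dx,dy:proj([tcp[0]+dx,tcp[1]+dy,65])
    print("bias",b,"axis at z65",p(0,0),"dx",p(1,0)-p(0,0),"dy",p(0,1)-p(0,0))
E
python3 -c "
from lat import *
holes('a',[509.2,-205.1],84,118)"
```

```text
lateral px bias [[138.0, -0.1, 16.0], [139.0, -0.5, 18.0], [140.0, -0.4, 18.0], [141.0, -0.3, 18.0], [142.0, -0.2, 18.0], [143.0, -0.1, 18.0], [144.0, -0.0, 18.0], [145.0, 0.1, 16.0], [146.0, 0.2, 16.0]]
(507.4, -202.5) proj 365.25 150.67 ell [365.12 150.81] [14. 20.]
(505, -281.7) proj 379.35 129.05 ell [379.42 129.12] [13.2 19.3]
(530, 288.2) proj 239.45 335.39 ell [239.38 335.6 ] [24.1 27.2]
(509, 211.3) proj 273.35 302.56 ell [273.31 302.86] [22.2 25.5]
bias -0.13094001397803368 axis at z65 [364.93949147 149.66853165] dx [-0.42278377 -0.13861009] dy [-0.17238202  0.28736435]
```

```bash
cat >> h.py <<'E'
def feel(x,y,th,v=20):
    bot.dwell(.3);z0=bot.read_state()["ee_pos"][2]
    hit=bot.servo_line([x,y,92],speed=v,until_force=th);f=fz(.3);s=bot.read_state()
    print("hit",hit,"bottom below mouth",round(65-(s["ee_pos"][2]-75),1),"f",s["ft_force"].round(2),f,s["moment"].round(2),s["ee_pos"].round(1),s["clock"]);return hit
E
python3 -c "
from h import *
bot.servo_line([508.2,-205,146],speed=50)
feel(508.2,-205,2.0)"
```

```text
hit True bottom below mouth 10.4 f [ 1.55 -2.44 -1.84] (np.float64(-2.592074161255993), np.float64(0.7508392782651018)) [-0.62 -0.45 -0.03] [ 508.2 -205.2  129.6] 11.725
```

The cartridge went in 10 mm, then touched the wall. The side force pushes towards +x and -y, so I'll centre by force before continuing.

```bash
cat >> h.py <<'E'
def F(t=.25):
    a=[]
    for _ in range(10): bot.dwell(t/10);a.append(bot.read_state()["ft_force"])
    return np.mean(a,0)
E
python3 -c "
from h import *
x,y,z=508.2,-205,129.6
print(F())
for dx,dy in((0,-1),(0.6,-1),(0.6,-1.8)):
    bot.servo_line([x+dx,y+dy,z],speed=20);print(dx,dy,F().round(2),bot.read_state()['moment'].round(2))
print(bot.read_state()['clock'])"
```

```text
[ 1.91085802 -2.75098133 -2.92658443]
0 -1 [ 0.2   0.27 -1.26] [-0.06  0.   -0.02]
0.6 -1 [ 0.23 -0.14 -1.5 ] [-0.05  0.05  0.01]
0.6 -1.8 [-0.19  0.22 -1.4 ] [-0.04 -0.03  0.02]
13.475
```

Now free of contact. Continuing at (508.8, -206.5).

```bash
python3 -c "
from h import *
feel(508.7,-206.4,2.2)"
```

```text
hit True bottom below mouth 38.5 f [ 2.09 -2.05  2.43] (np.float64(2.5172732820657484), np.float64(0.32760770070420686)) [-0.37 -0.32  0.01] [ 508.5 -206.5  101.5] 15.325
```

```bash
python3 -c "
from h import *
bot.servo_line([508.9,-207,101.7],speed=10);print(F().round(2))
bot.servo_line([508.9,-207,101.3],speed=10);print(F().round(2))
bot.servo_line([508.9,-207,101.0],speed=10);print(F().round(2),bot.read_state()['clock'])"
```

```text
[0.05 1.33 2.08]
[-0.74  2.21  3.25]
[-1.06  2.74  4.07] 16.825
```

That stiffness of about 4 N/mm confirms the sprung shelf. I'll relax to nearly zero net force, release, and pick the second cartridge.

```bash
python3 -c "
from h import *
bot.servo_line([508.8,-206.6,101.9],speed=10);print(F().round(2))
bot.move_gripper(58)
bot.servo_line([508.8,-206.6,180],speed=100)
pick(586.3,-47.5)"
```

```text
[ 0.19 -0.76  1.02]
grip 36.77034567854104 50.295188426971436 [586.4 -47.5  79.3]
base (np.float64(0.1965468803706726), np.float64(0.5373168521820214)) held (np.float64(-3.9687860116218814), np.float64(0.5699368268162306)) mass g 424.6007025476609 [586.3 -47.5 109. ] 37.29763881734115 23.4667
```

Full (425 g), so it goes in the handle rack.

```bash
python3 -c "
from h import *
from lat import holes
bot.servo_line([586.3,-47.5,195],speed=150)
bot.servo_line([510.6,209.3,195],speed=200)
bot.servo_line([510.6,209.3,153],speed=100)
hold_fit('b',84,118)
s=bot.read_state()['ee_pos'];holes('b',s[:2],84,118)
im=cv2.imread('pics/b_side.png');cv2.imwrite('pics/bz.png',np.hstack([cv2.resize(im[240:390,190:340],None,fx=2.6,fy=2.6,interpolation=2),cv2.resize(im[90:240,310:460],None,fx=2.6,fy=2.6,interpolation=2)]))"
```

```text
side 229 centre [509.38 209.46] minus tcp [-1.49  0.26] rms 0.68
top few 0
[510.9 209.2 153.4] 26.35
lateral px bias [[296.0, 0.8, 22.0], [297.0, 0.2, 22.0], [298.0, 0.0, 22.0], [299.0, 0.4, 21.0], [300.0, 0.3, 21.0], [301.0, -0.4, 20.0], [302.0, -0.5, 18.0], [303.0, -0.6, 16.0]]
(507.4, -202.5) proj 365.25 150.67 ell [365.12 150.81] [14. 20.]
(505, -281.7) proj 379.35 129.05 ell [379.42 129.12] [13.2 19.3]
(530, 288.2) proj 239.45 335.39 ell [239.38 335.6 ] [24.1 27.2]
(509, 211.3) proj 273.35 302.56 ell [273.31 302.86] [22.2 25.5]
bias 0.10624449197948138 axis at z65 [272.88049905 301.19163744] dx [-0.51056769 -0.22407812] dy [-0.28132788  0.46768475]
```

View pics/bz.png

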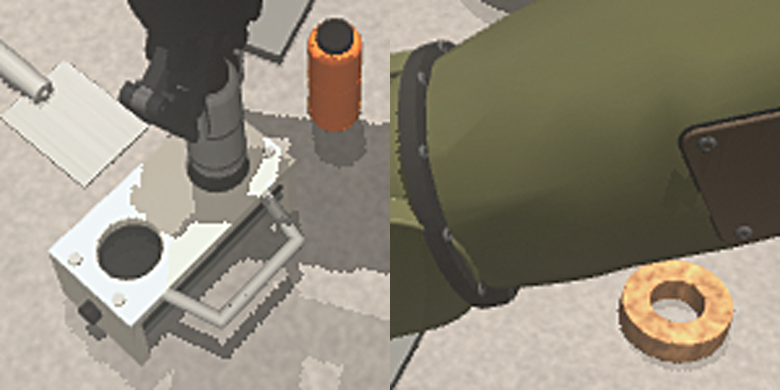

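The second cartridge hangs over the near handle-rack hole at crop (217,170). The arm hides the plain rack in this view. Descending gently.

```bash
python3 -c "
from h import *
x,y=511.1,209.7
bot.servo_line([x,y,146],speed=50)
feel(x,y,2.3); print(F().round(2))"
```

```text
hit True bottom below mouth 28.9 f [ 3.03  1.27 -0.07] (np.float64(0.9657747471716575), np.float64(0.4829363203373743)) [ 0.39 -0.58 -0.03] [510.9 209.7 111.1] 28.9
[2.71 1.74 1.56]
```

```bash
python3 -c "
from h import *
for p in((511.8,210.1,111.3),(511.8,210.1,112.5),(511.8,210.1,111.7),(511.8,210.1,111.1)):
    bot.servo_line(p,speed=10);s=bot.read_state();print(p,F().round(2),s['moment'].round(2),s['ee_pos'].round(1),s['clock'])"
```

```text
(511.8, 210.1, 111.3) [-2.1  -2.07  1.21] [-0.49  0.34  0.01] [511.4 209.8 111. ] 29.4583
(511.8, 210.1, 112.5) [-0.2  -0.04 -3.84] [ 0.04 -0.01  0.05] [511.8 210.2 112.3] 29.975
(511.8, 210.1, 111.7) [-0.88  0.42 -1.33] [0.12 0.13 0.05] [511.8 210.1 111.8] 30.475
(511.8, 210.1, 111.1) [-1.25  0.49  0.71] [0.02 0.23 0.01] [511.9 210.1 111.3] 30.975
```

Free hanging at 112.5 with no side force, and about 4 N/mm below that, so it is on the shelf. I'll release and check.

```bash
python3 -c "
from h import *
bot.servo_line([511.8,210.1,111.2],speed=10);print(F().round(2))
bot.move_gripper(58)
bot.servo_line([511.8,210.1,190],speed=100)
bot.move_to([400,0,300],Q);print(bot.read_state()['clock'])
ims=[]
for n in('side','top'):
    c=bot.read_camera(n);P=cloud(c);im=c['image']
    for (x,y) in((508.8,-206.6),(511.8,210.1)):
        m=(np.hypot(P[...,0]-x,P[...,1]-y)<16)&(P[...,2]>70)
        q=P[m];print(n,(x,y),len(q),np.percentile(q[:,2],95).round(1) if len(q) else '', np.median(q[q[:,2]>np.percentile(q[:,2],95)-4],0).round(1) if len(q) else '')
    if n=='side': ims=[cv2.resize(im[v:v+130,u:u+130],None,fx=3,fy=3,interpolation=2) for u,v in((305,85),(195,250))]
cv2.imwrite('pics/end.png',np.hstack(ims))"
```

```text
[-0.86  0.39  0.43]
34.0333
side (508.8, -206.6) 126 126.5 [ 508.2 -203.7  124.6]
side (511.8, 210.1) 256 136.1 [509.3 211.7 134.5]
top (508.8, -206.6) 148 131.2 [ 510.  -205.3  129.4]
top (511.8, 210.1) 142 140.7 [512.1 209.5 138.6]
```

View pics/end.png

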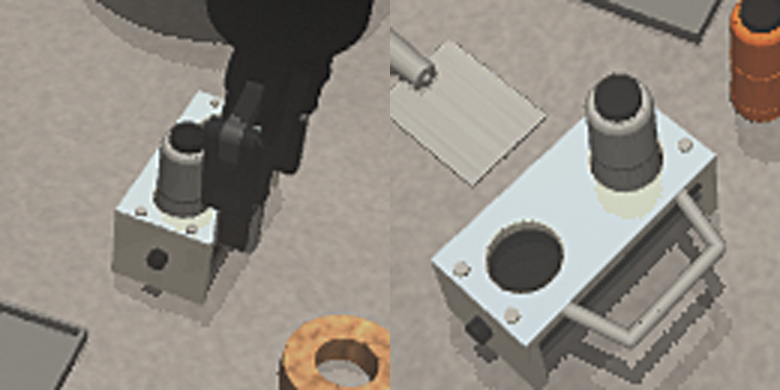

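Both cartridges stand upright in their holes, the one in the plain rack at crop (183,170) and the one in the handle rack at (622,130). Their top heights of about 127 and 137 mm match the shelf depths I felt.

```bash
python3 -c "
from rig import bot
print(bot.finish_job())"
```

```text
the job is handed in; nothing more can be done
None
```

Job handed in: the empty cartridge (about 141 g) is in the plain rack and the full one (about 425 g) is in the handle rack, both upright on their shelves, with about 34 s on the clock.

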